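# Seat the ointment jar lids

## Robot

A 6-joint arm with a two-finger parallel gripper is mounted at the origin on a cart in front of the work surface, level with it; the furniture and walls round the work are solid. World frame = base frame: x ahead of the robot, y to its left, z up, the work surface at z = 0. Lengths are in m, angles in rad, forces in N, time in s.
With the tool pointing down it reaches from about 0.425 to 0.95 m from the base axis. Payload 14.7 kg.
Tool frame: the origin (TCP) lies at the very end of the fingers, on their centre line; the grasp point (between the pads) lies 19 mm behind it; y points along the fingers, z is the direction in which the jaws open and shut, and the axes are right-handed (so a half turn about y gives the same grasp; the last joint's range is limited). The gripper opens to 85 mm and grips with 20 to 120 N. Pads are 22 mm wide; open, the fingers measure 114 mm over their backs; the gripper's body (76 mm by 85 mm) begins 54 mm behind the grasp point. The pads swing forward as they close: fully open they stand 13 mm farther back than shut.
Start: joints at [1.122, 0.48, 1.596, -0, 1.065, -0.047], TCP at [0.254, 0.598, 0.231] pointing down, gripper open.
Joint ranges: [-2.75, 2.75], [-0.82, 2.05], [0.23, 2.67], [-1.56, 4.7], [0.09, 2.69], [-2.92, 2.92]. Speed limits (rad/s): [1.89, 1.89, 2.39, 3.01, 3.01, 3.01].

## Interface

Orientations are given as a unit quaternion [x, y, z, w].
In Python, from bench import telemetry, vision, r gives the robot as it stands.
- The arm moves only by the tool play_rows, never from a script. Its arguments are lists of equal length, an entry for each row: "translation": the shift along the tool's x, y, z normalised to -1 to 1, where 1 is 0.75 m, a list of three; "yaw": the turn about the tool's y normalised to -1 to 1, where 1 is 180 degrees; "claw": the closure, from 0 (fully open) to 1 (shut). A call has 1 to 12 rows; each row is the pose to reach, as a shift and turn from the pose commanded when the call began, along the tool's axes at that moment, turning the shorter way round; what a row does not reach only later rows make up. A row lasts 1/12 s, in which the tool goes at most 41.7 mm and 7.16 degrees, less where a joint would pass 70% of its speed; a pose out of reach is approached as far as the arm can. A call with a number of a shift or a turn outside -1 to 1 is refused whole. A call with a gripper value outside its range is refused whole. The fingers move at their own pace and stop on an object; "grip_force" is the grip in N (left out, the last holds). Time passes only in rows, so rows that repeat a pose let the fingers close. It gives the time, the measured TCP pose, the force and the opening at its end, in the units of the state.
- telemetry.sense(): the state, without advancing time (a new reading comes with each control period).
- vision.get_image(name): name is "side" or "top"; returns (picture, depth): 480x640x3 uint8, red, green, blue; 480x640 float32, m along the optical axis (not along the pixel's ray), 0 where there is no reading.
- vision.camera_info(name): a dict with "vertical_fov" (degrees; the focal length in pixels is half the picture's height over the tangent of half this angle, whatever the lens; pixels are square), "cx", "cy" (the principal point, pixels), "D" ([k1, k2, p1, p2, k3] as OpenCV has them; the pictures are not rectified), "cam_to_world" (4x4, takes a point from camera to world coordinates). Camera axes: x right, y down, z forward; pixel columns grow to the right and rows downward; lengths in m; the calibration is good to about 2 mm. A picture is of the moment at which its call begins. camera_info takes no time and is no camera call.
- r.finish_job(): hands the job in, once; it reports no verdict.
The state is a dict: "time": time; "joint_pos": joint angles; "dq": joint speeds; "effort": joint torques, N m; "tcp_pos": TCP position; "ee_rot": TCP orientation; "ft_force": force on the tool from outside, world axes, zero at the start; "moment": the same for the moment, N m; "grip_width": finger opening in m.
Only numpy, scipy, OpenCV 4.12 (cv2) and the standard library are available. Lean on these libraries where they do the work, as an engineer would, in place of code of your own. Each camera call takes 0.05 s, during which the arm holds its last target.

## Task

Three ointment jars with white push-on lids stand in a row on the sheet pan. Two of the lids are not fully on and stand proud of their jars: press each of these straight down until it is fully home. Don't touch the jar whose lid is already home, and leave all three jars upright where they stand.

Things in the scene. Friction and masses are not known exactly. Their poses are not given: they have to be found in the camera images.
- jar_a: amber ointment jar, 68 mm across, about 0.4 kg, loose on the pan, with a white push-on lid (67 mm across, 22 mm high, flat top). The three jars look alike and stand in a row about 120 mm apart, in any order. Origin: centre of the jar's underside; z up along its axis. The lid's flat top lies 92 mm above the origin when home, else 92 mm plus the value of joint lid_a.
- jar_b: amber ointment jar, 68 mm across, about 0.4 kg, loose on the pan, with a white push-on lid (67 mm across, 22 mm high, flat top). The three jars look alike and stand in a row about 120 mm apart, in any order. Origin: centre of the jar's underside; z up along its axis. The lid's flat top lies 92 mm above the origin when home, else 92 mm plus the value of joint lid_b.
- jar_c: amber ointment jar, 68 mm across, about 0.4 kg, loose on the pan, with a white push-on lid (67 mm across, 22 mm high, flat top). The three jars look alike and stand in a row about 120 mm apart, in any order. Origin: centre of the jar's underside; z up along its axis. The lid's flat top lies 92 mm above the origin when home, else 92 mm plus the value of joint lid_c.
- lid_a (a joint): lid of jar_a: height above its home position in m, along the jar's z. 0 = fully home, against the jar's shoulder (hard stop); 0.018 = highest. A lid that is not home starts 11 to 16 mm up, showing a wider amber ring below it. A push of about 6 N straight down slides it; it stays where it is left, no spring, no click.
- lid_b (a joint): lid of jar_b: height above its home position in m, along the jar's z. 0 = fully home, against the jar's shoulder (hard stop); 0.018 = highest. A lid that is not home starts 11 to 16 mm up, showing a wider amber ring below it. A push of about 6 N straight down slides it; it stays where it is left, no spring, no click.
- lid_c (a joint): lid of jar_c: height above its home position in m, along the jar's z. 0 = fully home, against the jar's shoulder (hard stop); 0.018 = highest. A lid that is not home starts 11 to 16 mm up, showing a wider amber ring below it. A push of about 6 N straight down slides it; it stays where it is left, no spring, no click.

How it is judged:
At the end, for the whole second after the job is handed in: All three lids are within 2 mm of home; all three jars stand upright (within 6 degrees), at rest, within 25 mm of where they started (value of joint each of lid_a, lid_b, lid_c below 0.002 m and angle between each of jar_a, jar_b, jar_c's own z axis and vertical below 0.1 rad and distance of each of jar_a, jar_b, jar_c from where it was at the start of the episode below 0.025 m and linear speed of each of jar_a, jar_b, jar_c below 0.02 m/s); the robot touches nothing.
It fails at once if the robot touches the jar whose lid was already home (contact force between any of the fingers, the arm and jar_c above 1 N).
It fails at once if a jar is tipped by more than 30 degrees (angle between any of jar_a, jar_b, jar_c's own z axis and vertical above 0.52 rad).
It also fails if it takes over 32 s, if anything falls off the work surface, if the arm or the gripper's body presses on something with over 40 N, if the wrist force passes 120 N, or if a joint passes its speed limit or range.

## Working session

There is one attempt and no reset: what is moved stays moved. The work goes in short steps, Python scripts to look and compute and a tool call to move; the robot and the scene stay as the last step left them, time stands still between calls to the robot, and variables do not carry over. Pictures are saved under pics/ and viewed, and the job is handed in when it is done.

Besides the shell and the picture viewer there is one more tool, called after ">>>" as name(argument=value, ...), one argument or row to a line, values as JSON. play_rows: Moves the arm, as the interface text tells. Its arguments: {"type":"object","properties":{"translation":{"type":"array","items":{"type":"array","items":{"type":"number"}}},"yaw":{"type":"array","items":{"type":"number"}},"claw":{"type":"array","items":{"type":"number"}},"grip_force":{"type":"number"}},"required":["translation","yaw","claw"]}

```bash
mkdir -p pics; python3 - <<'E'
from bench import telemetry, vision, r
import cv2, numpy as np
s=telemetry.sense(); print({k:np.round(v,3).tolist() for k,v in s.items()})
for n in ("side","top"):
    im,d=vision.get_image(n); cv2.imwrite(f"pics/{n}0.png",im[:,:,::-1]); np.savez(f"pics/{n}0.npz",im=im,d=d)
    c=vision.camera_info(n); print(n,c)
E
```

```text
{'time': 0.0, 'joint_pos': [1.122, 0.481, 1.597, -0.0, 1.065, -0.047], 'dq': [0.002, -0.0, 0.0, -0.001, 0.002, 0.001], 'effort': [-0.0, -95.065, -43.016, -0.0, 0.012, -0.0], 'tcp_pos': [0.254, 0.598, 0.231], 'ee_rot': [0.693, -0.141, 0.141, -0.692], 'ft_force': [-0.408, 0.644, 0.104], 'moment': [0.028, -0.042, -0.004], 'grip_width': 0.086}
side {'vertical_fov': 49.33594705596106, 'cx': 315.5848338046606, 'cy': 238.35985414161613, 'D': array([6.83410015e-05, 0.00000000e+00, 0.00000000e+00, 0.00000000e+00,
       0.00000000e+00]), 'cam_to_world': array([[ 0.99085036, -0.02775967,  0.13207939,  0.42927874],
       [-0.13368742, -0.3362047 ,  0.93225215, -0.76095138],
       [ 0.0185267 , -0.94137973, -0.33683967,  0.38133949],
       [ 0.        ,  0.        ,  0.        ,  1.        ]])}
top {'vertical_fov': 50.01328138258352, 'cx': 323.44852259002204, 'cy': 244.79346747564912, 'D': array([-0.03626624,  0.        ,  0.        ,  0.        ,  0.        ]), 'cam_to_world': array([[ 0.09007848, -0.9694878 ,  0.22798963,  0.33680954],
       [-0.99592188, -0.08652495,  0.02555484,  0.02626582],
       [-0.00504831, -0.2293618 , -0.97332815,  0.94596923],
       [ 0.        ,  0.        ,  0.        ,  1.        ]])}
```

View pics/side0.png

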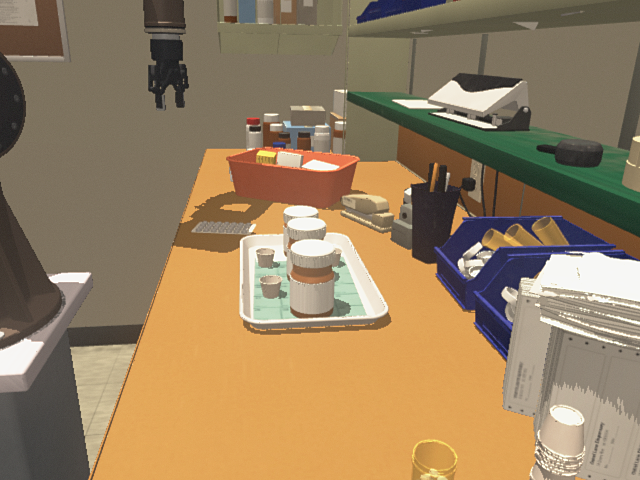

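View pics/top0.png

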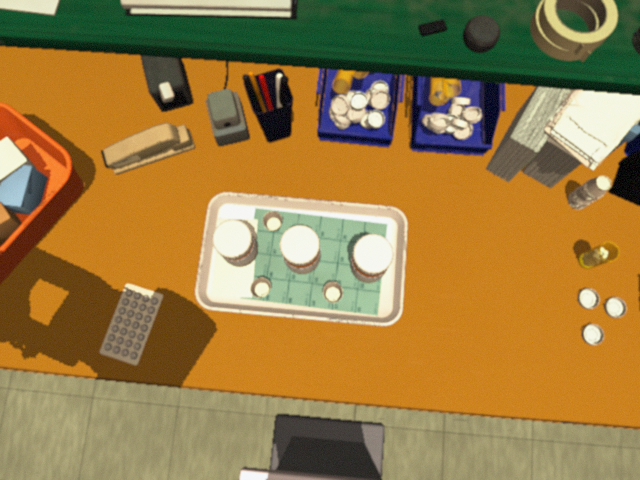

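The top view shows three white lids in a row at about (234,241), (300,248) and (372,256). In the side view the nearest jar's lid at (312,250) shows a wide amber ring. Next I'll measure centres and heights.

```bash
cat > h.py <<'E'
import numpy as np, cv2
from bench import vision
def K(c):
    f=240/np.tan(np.radians(c['vertical_fov']/2)); return np.array([[f,0,c['cx']],[0,f,c['cy']],[0,0,1]])
def ray(n,uv):
    c=vision.camera_info(n); p=cv2.undistortPoints(np.float64(uv).reshape(-1,1,2),K(c),c['D']).reshape(-1,2)
    T=c['cam_to_world']; return T[:3,3], np.c_[p,np.ones(len(p))]@T[:3,:3].T
def pts(n,uv,d):
    o,v=ray(n,uv); return o+v*np.float64(d)[:,None]
def plane(n,uv,z):
    o,v=ray(n,uv); return o+v*((z-o[2])/v[:,2])[:,None]
def proj(n,P):
    c=vision.camera_info(n); M=np.linalg.inv(c['cam_to_world'])
    return cv2.projectPoints(np.float64(P).reshape(-1,1,3),cv2.Rodrigues(M[:3,:3])[0],M[:3,3],K(c),c['D'])[0].reshape(-1,2)
def lids(im,d,verbose=True):
    hsv=cv2.cvtColor(im,cv2.COLOR_RGB2HSV)
    out=[]
    for (u,v) in [(234,241),(300,248),(372,256)]:
        m=((hsv[...,2]>200)&(hsv[...,1]<40)).astype(np.uint8)
        b=np.zeros_like(m); cv2.circle(b,(u,v),26,1,-1); m&=b
        vv,uu=np.nonzero(m); dd=d[vv,uu]; P=pts("top",np.c_[uu,vv],dd)
        core=np.hypot(uu-u,vv-v)<10; z=np.median(P[core&(dd>0)][:,2])
        top=(dd>0)&(abs(P[:,2]-z)<.006)
        Q=plane("top",np.c_[uu,vv][top],z)
        c,rad=cv2.minEnclosingCircle(Q[:,:2].astype(np.float32))
        out.append((Q[:,:2].mean(0),c,rad,z,P[core,2].std()))
        if verbose: print(np.round(Q[:,:2].mean(0),4),np.round(c,4),round(rad,4),"z",round(z,4),"sd",round(P[core,2].std(),4),top.sum(),len(uu))
    return out
E
python3 - <<'E'
from h import *
a=np.load('pics/top0.npz'); im,d=a['im'],a['d']; lids(im,d)
# pan floor height around
for uv in [(270,240),(335,250),(330,215),(270,270),(215,270),(385,290)]:
    u,v=uv; print(uv,pts("top",[uv],[np.median(d[v-2:v+3,u-2:u+3])]).round(4))
big=cv2.resize(im[190:330,190:410],None,fx=3.6,fy=3.6,interpolation=cv2.INTER_CUBIC)[:,:,::-1]; cv2.imwrite('pics/topc.png',big)
b=np.load('pics/side0.npz')['im']; cv2.imwrite('pics/sidec.png',cv2.resize(b[190:340,225:395],None,fx=4,fy=4,interpolation=cv2.INTER_CUBIC)[:,:,::-1])
E
```

```text
[0.5348 0.2067] [0.5352 0.2079] 0.033 z 0.0944 sd 0.0487 1039 1284
[0.5313 0.0889] [0.5313 0.089 ] 0.0318 z 0.1066 sd 0.0014 1081 1084
[ 0.5263 -0.0356] [ 0.5265 -0.0362] 0.0325 z 0.1099 sd 0.0478 1124 1276
(270, 240) [[0.5582 0.1525 0.0022]]
(335, 250) [[0.5498 0.0285 0.0022]]
(330, 215) [[0.6174 0.0439 0.0017]]
(270, 270) [[0.501  0.1461 0.0015]]
(215, 270) [[0.4918 0.2486 0.0017]]
(385, 290) [[ 0.4826 -0.07    0.0016]]
```

```bash
sleep 1
```

```text
(no output)
```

View pics/sidec.png

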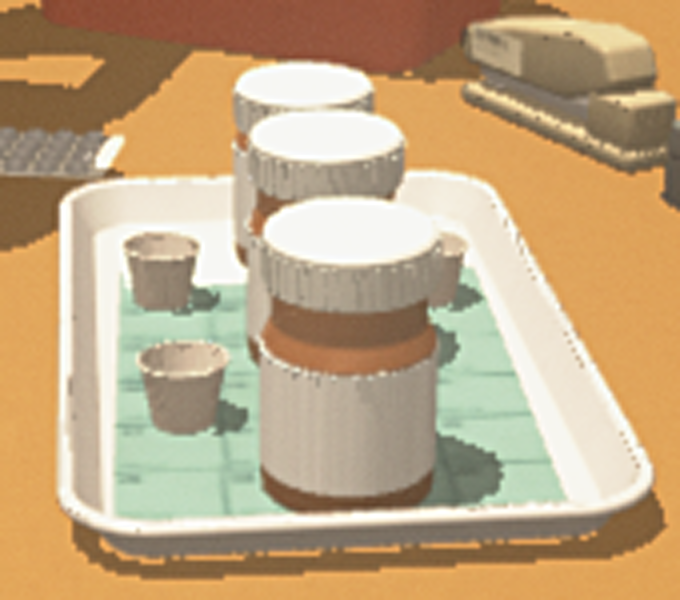

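View pics/topc.png

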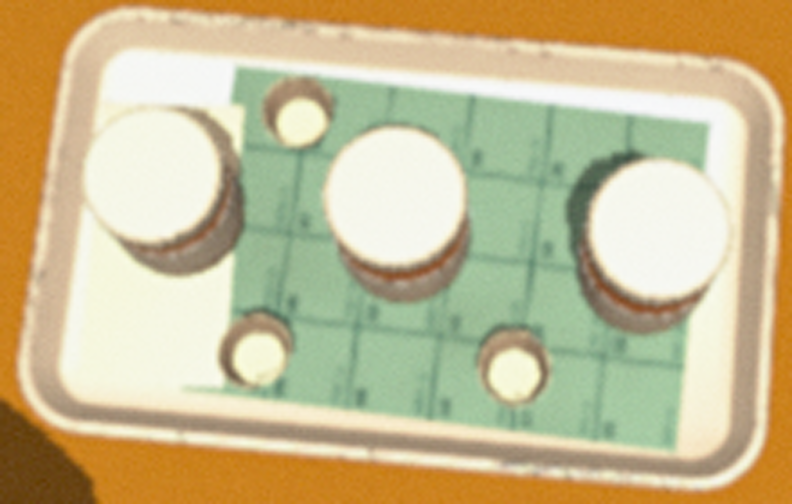

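Left jar (y=0.207) is home, with its top at z≈0.094. The middle jar is about 12.5 mm up and the right one about 16 mm up. I'll work out the shifts to hover above the middle jar with the fingers shut.

```bash
cat >> h.py <<'E'
def shift(target):
    from bench import telemetry
    from scipy.spatial.transform import Rotation as R
    s=telemetry.sense(); M=R.from_quat(s['ee_rot']).as_matrix()
    print('axes cols',M.round(3).tolist()); v=M.T@(np.array(target)-s['tcp_pos']); print('shift m',v.round(4),'norm',(v/.75).round(4)); 
E
python3 - <<'E'
from h import *
shift([.5313,.089,.231]); shift([.5313,.089,.125])
E
```

```text
axes cols [[0.92, -0.0, 0.391], [-0.391, -0.001, 0.92], [-0.0, -1.0, -0.001]]
shift m [ 4.542e-01  1.000e-04 -3.600e-01] norm [ 6.056e-01  1.000e-04 -4.799e-01]
axes cols [[0.92, -0.0, 0.391], [-0.391, -0.001, 0.92], [-0.0, -1.0, -0.001]]
shift m [ 0.4542  0.1061 -0.3598] norm [ 0.6056  0.1415 -0.4798]
```

>>> play_rows(
  translation=[
    [0.05,0,-0.04],
    [0.1,0,-0.08],
    [0.14,0,-0.11],
    [0.18,0,-0.145],
    [0.22,0,-0.175],
    [0.26,0,-0.205],
    [0.29,0,-0.23],
    [0.31,0,-0.245],
    [0.32,0,-0.25],
    [0.32,0,-0.25],
  ],
  yaw=[0,0,0,0,0,0,0,0,0,0],
  claw=[1,1,1,1,1,1,1,1,1,1],
  grip_force=30,
)

```text
time: 0.93
tcp_pos: [0.4026, 0.3307, 0.2312]
ee_rot: [0.693, -0.142, 0.142, -0.693]
ft_force: [0.3, -0.0, -0.4]
grip_width: -0.0006
```

```bash
python3 - <<'E'
from h import *
shift([.5313,.089,.231])
E
```

```text
axes cols [[0.92, 0.0, 0.393], [-0.393, -0.0, 0.92], [0.0, -1.0, -0.0]]
shift m [ 0.2133  0.0003 -0.1716] norm [ 0.2844  0.0004 -0.2288]
```

>>> play_rows(
  translation=[
    [0.05,0,-0.04],
    [0.09,0,-0.07],
    [0.13,0,-0.1],
    [0.17,0,-0.135],
    [0.21,0,-0.17],
    [0.25,0,-0.2],
    [0.28,0.01,-0.225],
    [0.284,0.04,-0.229],
    [0.284,0.09,-0.229],
    [0.284,0.125,-0.229],
    [0.284,0.135,-0.229],
    [0.284,0.135,-0.229],
  ],
  yaw=[0,0,0,0,0,0,0,0,0,0,0,0],
  claw=[1,1,1,1,1,1,1,1,1,1,1,1],
)

```text
time: 1.93
tcp_pos: [0.5293, 0.0913, 0.1282]
ee_rot: [0.693, -0.142, 0.139, -0.693]
ft_force: [-0.1, -0.1, 0.3]
grip_width: -0.0002
```

```bash
python3 - <<'E'
from h import *
shift([.5313,.089,.1066]);shift([.5313,.089,.094])
im,d=vision.get_image("side"); cv2.imwrite('pics/s1.png',cv2.resize(im[130:340,205:425],None,fx=2.8,fy=2.8)[:,:,::-1])
im,d=vision.get_image("top"); cv2.imwrite('pics/t1.png',cv2.resize(im[150:340,180:420],None,fx=3,fy=3)[:,:,::-1])
E
```

```text
axes cols [[0.921, -0.004, 0.39], [-0.39, -0.0, 0.921], [-0.004, -1.0, -0.002]]
shift m [ 0.0029  0.0216 -0.0013] norm [ 0.0038  0.0288 -0.0018]
axes cols [[0.921, -0.004, 0.39], [-0.39, -0.0, 0.921], [-0.004, -1.0, -0.002]]
shift m [ 0.0029  0.0342 -0.0013] norm [ 0.0039  0.0456 -0.0017]
```

View pics/s1.png

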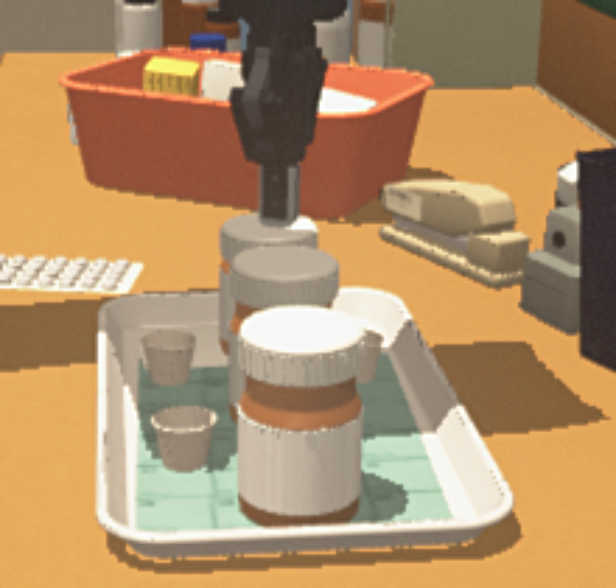

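View pics/t1.png

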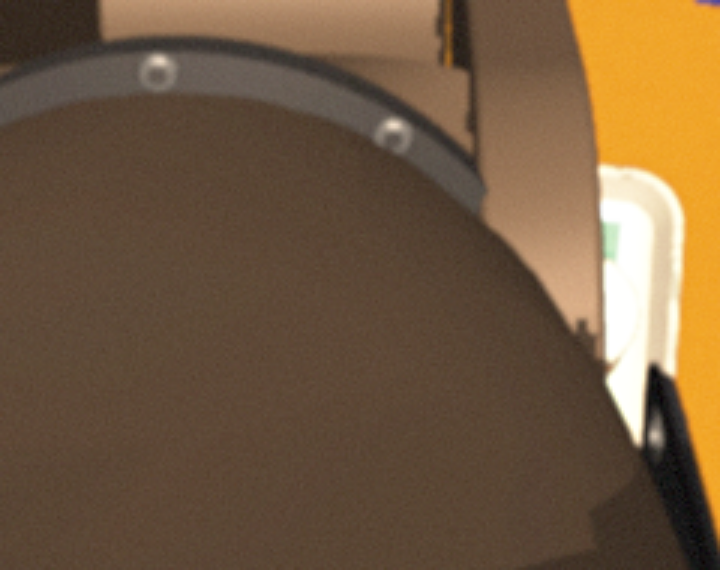

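In the side view the shut fingers hang over the middle jar, with the tip at crop (278,222). The arm hides the jars from the top camera. Now I'll descend slowly.

>>> play_rows(
  translation=[
    [0,0.01,0],
    [0,0.015,0],
    [0,0.02,0],
    [0,0.023,0],
    [0,0.026,0],
    [0,0.026,0],
  ],
  yaw=[0,0,0,0,0,0],
  claw=[1,1,1,1,1,1],
)

```text
time: 2.53
tcp_pos: [0.5304, 0.0904, 0.1103]
ee_rot: [0.693, -0.141, 0.141, -0.693]
ft_force: [0.2, 0.6, -0.7]
grip_width: 0.0
```

>>> play_rows(
  translation=[
    [0,0.003,0],
    [0,0.006,0],
    [0,0.009,0],
    [0,0.011,0],
    [0,0.013,0],
    [0,0.015,0],
    [0,0.017,0],
    [0,0.018,0],
    [0,0.018,0],
    [0,0.018,0],
  ],
  yaw=[0,0,0,0,0,0,0,0,0,0],
  claw=[1,1,1,1,1,1,1,1,1,1],
)

```text
time: 3.37
tcp_pos: [0.5308, 0.0904, 0.097]
ee_rot: [-0.693, 0.141, -0.141, 0.693]
ft_force: [0.8, -0.1, 1.1]
grip_width: 0.0005
```

>>> play_rows(
  translation=[
    [0,0.001,0],
    [0,0.002,0],
    [0,0.003,0],
    [0,0.003,0],
    [0,0.003,0],
  ],
  yaw=[0,0,0,0,0],
  claw=[1,1,1,1,1],
)

```text
time: 3.78
tcp_pos: [0.5307, 0.0904, 0.0948]
ee_rot: [-0.693, 0.141, -0.141, 0.693]
ft_force: [-0.4, -1.2, 2.2]
grip_width: -0.0002
```

>>> play_rows(
  translation=[
    [0,0.001,0],
    [0,0.002,0],
    [0,0.002,0],
    [0,0.002,0],
  ],
  yaw=[0,0,0,0],
  claw=[1,1,1,1],
)

```text
time: 4.12
tcp_pos: [0.5308, 0.0904, 0.0936]
ee_rot: [-0.693, 0.141, -0.141, 0.693]
ft_force: [-0.4, -0.1, 8.8]
grip_width: -0.0004
```

>>> play_rows(
  translation=[
    [0,0.001,0],
    [0,0.002,0],
    [0,0.002,0],
    [0,0.002,0],
  ],
  yaw=[0,0,0,0],
  claw=[1,1,1,1],
)

```text
time: 4.45
tcp_pos: [0.531, 0.0905, 0.0933]
ee_rot: [-0.693, 0.141, -0.142, 0.693]
ft_force: [-7.5, 0.3, 35.5]
grip_width: 0.0001
```

The force rose to 35 N at z = 0.0933, which is the hard stop. I'll lift and go to the right jar.

>>> play_rows(
  translation=[
    [0,-0.005,0],
    [0,-0.02,0],
    [0,-0.05,0],
    [0,-0.08,0],
    [0,-0.1,0],
    [0,-0.1,0],
    [0,-0.1,0],
  ],
  yaw=[0,0,0,0,0,0,0],
  claw=[1,1,1,1,1,1,1],
)

```text
time: 5.03
tcp_pos: [0.531, 0.0905, 0.1677]
ee_rot: [-0.693, 0.14, -0.142, 0.693]
ft_force: [0.1, -0.6, -1.1]
grip_width: 0.0002
```

```bash
python3 - <<'E'
from h import *
from bench import telemetry
print(telemetry.sense()['tcp_pos'])
shift([.5265,-.036,.165])
im,d=vision.get_image("side"); cv2.imwrite('pics/s2.png',cv2.resize(im[130:340,205:425],None,fx=2.8,fy=2.8)[:,:,::-1])
E
```

```text
[0.53104799 0.09051309 0.16768991]
axes cols [[0.92, 0.002, 0.391], [-0.391, 0.0, 0.92], [0.002, -1.0, 0.001]]
shift m [ 0.0453  0.0027 -0.1182] norm [ 0.0604  0.0035 -0.1576]
```

View pics/s2.png

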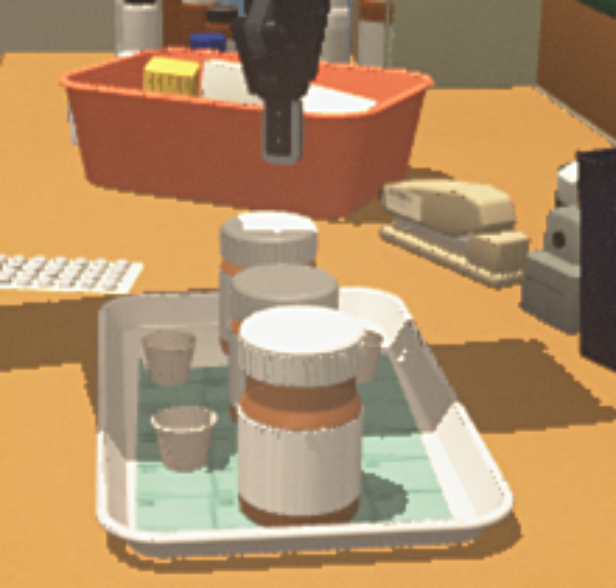

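The middle lid has dropped: its top rim moved from crop row 250 to about 268, and the jar is upright in place. Next is the right jar.

>>> play_rows(
  translation=[
    [0.015,0,-0.04],
    [0.03,0,-0.08],
    [0.045,0,-0.115],
    [0.055,0,-0.145],
    [0.06,0,-0.157],
    [0.06,0.02,-0.157],
    [0.06,0.045,-0.157],
    [0.06,0.06,-0.157],
    [0.06,0.065,-0.157],
    [0.06,0.065,-0.157],
    [0.06,0.065,-0.157],
  ],
  yaw=[0,0,0,0,0,0,0,0,0,0,0],
  claw=[1,1,1,1,1,1,1,1,1,1,1],
)

```text
time: 6.0
tcp_pos: [0.5258, -0.0352, 0.1179]
ee_rot: [0.693, -0.141, 0.141, -0.693]
ft_force: [0.5, 0.4, 0.0]
grip_width: 0.0001
```

>>> play_rows(
  translation=[
    [0,0.006,0],
    [0,0.01,0],
    [0,0.013,0],
    [0,0.016,0],
    [0,0.019,0],
    [0,0.022,0],
    [0,0.025,0],
    [0,0.027,0],
    [0,0.029,0],
    [0,0.029,0],
    [0,0.029,0],
  ],
  yaw=[0,0,0,0,0,0,0,0,0,0,0],
  claw=[1,1,1,1,1,1,1,1,1,1,1],
)

```text
time: 6.92
tcp_pos: [0.526, -0.0355, 0.0963]
ee_rot: [-0.693, 0.141, -0.141, 0.693]
ft_force: [0.3, 0.1, -0.8]
grip_width: 0.0002
```

>>> play_rows(
  translation=[
    [0,0.001,0],
    [0,0.002,0],
    [0,0.003,0],
    [0,0.004,0],
    [0,0.004,0],
    [0,0.004,0],
  ],
  yaw=[0,0,0,0,0,0],
  claw=[1,1,1,1,1,1],
)

```text
time: 7.42
tcp_pos: [0.5261, -0.0355, 0.0936]
ee_rot: [-0.693, 0.141, -0.141, 0.693]
ft_force: [-2.0, 0.8, 7.5]
grip_width: -0.0002
```

>>> play_rows(
  translation=[
    [0,0.001,0],
    [0,0.002,0],
    [0,0.002,0],
    [0,0.002,0],
  ],
  yaw=[0,0,0,0],
  claw=[1,1,1,1],
)

```text
time: 7.75
tcp_pos: [0.5263, -0.0356, 0.0933]
ee_rot: [-0.693, 0.141, -0.142, 0.693]
ft_force: [-8.0, 1.2, 34.8]
grip_width: -0.0003
```

Hard stop again, 35 N at the same height. I'll lift straight up and swing clear for a check.

>>> play_rows(
  translation=[
    [0,-0.005,0],
    [0,-0.02,0],
    [0,-0.06,0],
    [0,-0.1,0],
    [0,-0.15,0],
    [0,-0.2,0],
    [0,-0.24,0],
    [0,-0.26,0],
    [0,-0.26,0],
  ],
  yaw=[0,0,0,0,0,0,0,0,0],
  claw=[1,1,1,1,1,1,1,1,1],
)

```text
time: 8.5
tcp_pos: [0.5277, -0.0357, 0.2906]
ee_rot: [-0.693, 0.139, -0.143, 0.693]
ft_force: [0.9, -0.3, -0.3]
grip_width: -0.0001
```

>>> play_rows(
  translation=[
    [0.015,0,-0.04],
    [0.03,0,-0.08],
    [0.045,0,-0.12],
    [0.06,0,-0.16],
    [0.08,0,-0.2],
    [0.1,0,-0.24],
    [0.12,0,-0.28],
    [0.135,0,-0.32],
    [0.15,0,-0.35],
    [0.155,0,-0.365],
    [0.155,0,-0.365],
    [0.155,0,-0.365],
  ],
  yaw=[0,0,0,0,0,0,0,0,0,0,0,0],
  claw=[1,1,1,1,1,1,1,1,1,1,1,1],
)

```text
time: 9.5
tcp_pos: [0.5254, -0.3325, 0.2858]
ee_rot: [-0.692, 0.142, -0.141, 0.693]
ft_force: [-0.1, 0.4, 0.1]
grip_width: -0.0001
```

```bash
python3 - <<'E'
from h import *
im,d=vision.get_image("side"); cv2.imwrite('pics/s3.png',im[:,:,::-1])
im,d=vision.get_image("top"); cv2.imwrite('pics/t3.png',im[:,:,::-1]); lids(im,d)
E
```

```text
Traceback (most recent call last):
  File "h.py", line 21, in lids
    vv,uu=np.nonzero(m); dd=d[vv,uu]; P=pts("top",np.c_[uu,vv],dd)
                                        ~~~^^^^^^^^^^^^^^^^^^^^^^^
  File "h.py", line 9, in pts
    o,v=ray(n,uv); return o+v*np.float64(d)[:,None]
        ~~~^^^^^^
  File "h.py", line 6, in ray
    c=vision.camera_info(n); p=cv2.undistortPoints(np.float64(uv).reshape(-1,1,2),K(c),c['D']).reshape(-1,2)
                               ~~~~~~~~~~~~~~~~~~~^^^^^^^^^^^^^^^^^^^^^^^^^^^^^^^^^^^^^^^^^^^^
cv2.error: OpenCV(4.12.0) /io/opencv/modules/calib3d/src/undistort.dispatch.cpp:347: error: (-215:Assertion failed) CV_IS_MAT(_src) && CV_IS_MAT(_dst) && (_src->rows == 1 || _src->cols == 1) && (_dst->rows == 1 || _dst->cols == 1) && _src->cols + _src->rows - 1 == _dst->rows + _dst->cols - 1 && (CV_MAT_TYPE(_src->type) == CV_32FC2 || CV_MAT_TYPE(_src->type) == CV_64FC2) && (CV_MAT_TYPE(_dst->type) == CV_32FC2 || CV_MAT_TYPE(_dst->type) == CV_64FC2) in function 'cvUndistortPointsInternal'
```

View pics/s3.png

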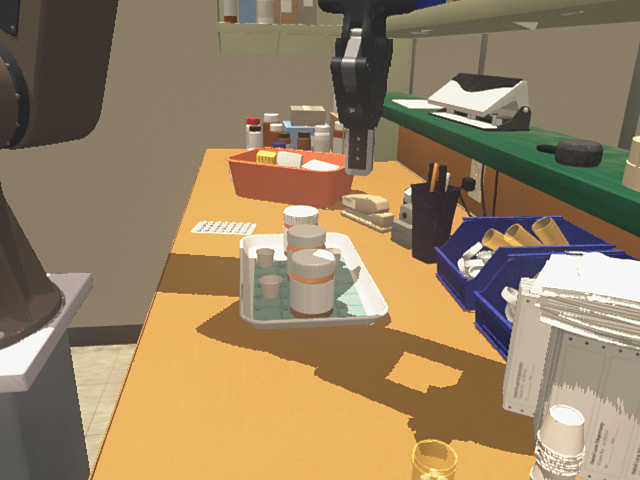

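View pics/t3.png

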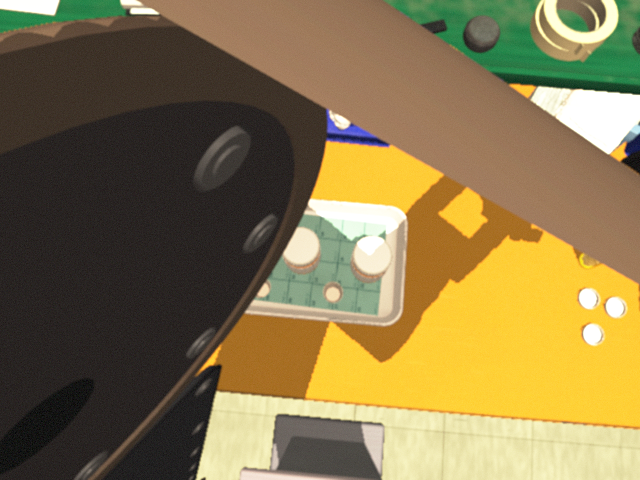

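In the side view all three jars are upright with narrow amber rings; the nearest lid is at (312,262). The top view shows the middle lid at (302,249) and the right one at (371,257), partly in shadow, and the arm covers the left jar. I'll check heights and rim positions from depth alone.

```bash
python3 - <<'E'
from h import *
im,d=vision.get_image("top")
d0=np.load('pics/top0.npz')['d']
for (u,v) in [(302,249),(371,257)]:
  for D in (d0,d):
    b=np.zeros(d.shape,np.uint8); cv2.circle(b,(u,v),27,1,-1); vv,uu=np.nonzero(b); P=pts("top",np.c_[uu,vv],D[vv,uu])
    core=np.hypot(uu-u,vv-v)<10; z=np.median(P[core,2]); t=abs(P[:,2]-z)<.005
    c,rad=cv2.minEnclosingCircle(P[t,:2].astype(np.float32)); print("z",z.round(4),"mean",P[t,:2].mean(0).round(4),"circ",np.round(c,4),round(rad,4))
# side: heights of the lid tops
ds=vision.get_image("side")[1]; ds0=np.load('pics/side0.npz')['d']
for uv in [(301,214),(306,231),(312,258)]:
  for D in (ds0,ds):
    u,v=uv; print(uv,pts("side",[uv],[np.median(D[v-1:v+2,u-4:u+5])]).round(4))
E
```

```text
z 0.1067 mean [0.5317 0.0888] circ [0.5323 0.0893] 0.034
z 0.0942 mean [0.5302 0.0856] circ [0.5319 0.0892] 0.0339
z 0.1099 mean [ 0.5263 -0.0348] circ [ 0.5267 -0.0344] 0.0341
z 0.0941 mean [ 0.5263 -0.0349] circ [ 0.5268 -0.0349] 0.0343
(301, 214) [[0.5337 0.1793 0.0914]]
(301, 214) [[0.5337 0.1794 0.0913]]
(306, 231) [[0.5288 0.0568 0.0994]]
(306, 231) [[0.5315 0.0794 0.0916]]
(312, 258) [[ 0.5228 -0.0677  0.1009]]
(312, 258) [[ 0.5261 -0.0439  0.0913]]
```

Both lid tops are now at z = 0.094, the same height the already-home lid showed at the start. The jars have moved less than 1 mm and the arm is clear, so I'm handing in.

```bash
python3 - <<'E'
from bench import r, telemetry
s=telemetry.sense(); print(s['time'],s['ft_force'])
print(r.finish_job())
E
```

```text
9.7 [0.05879949 0.43163845 0.42350792]
the job is handed in; nothing more can be done
None
```

I pressed the two proud lids, on the middle and right jars, fully home with the shut fingertips. Each press ended on the hard stop at about 35 N, with the tool tip at z ≈ 0.093 m. I didn't touch the left jar, whose lid was already home.

- **Lid heights:** the middle lid top went from 0.107 to 0.094 m and the right one from 0.110 to 0.094 m. The home lid's top measured 0.094 m at the start.
- **Jar positions:** the middle and right jars' fitted rim centres moved less than 1 mm. The middle jar's averaged centre shifted about 3 mm because the arm hid part of that lid. The side view shows all three jars upright.
- **Left jar:** in the last top view the arm hid it, so I checked it only from the side. Its depth reading there changed by no more than 0.1 mm.
- **Hand-in:** I handed in at 9.7 s with the arm clear and the wrist force near zero. One check script failed on the hidden left lid, so I reran the measurement on the two visible lids.

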